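Build the sieve stack on the shaker

ROBOT

A 6-joint arm with a two-finger parallel gripper is mounted at the origin on the work surface. World frame = base frame: x ahead of the robot, y to its left, z up, the work surface at z = 0. Lengths are in m, angles in rad, forces in N, time in s.
With the tool pointing down it reaches from about 0.3 to 0.875 m from the base axis. Payload 6.4 kg.
Tool frame: the origin (TCP) lies at the very end of the fingers, on their centre line; the grasp point (between the pads) lies 19 mm behind it; z points along the fingers, y is the line along which they close (so a half turn about z gives the same grasp; the last joint's range is limited). The gripper opens to 85 mm and grips with 20 to 120 N. Pads are 22 mm wide; open, the fingers measure 114 mm over their backs; the gripper's body (76 mm by 85 mm) begins 54 mm behind the grasp point. The pads swing forward as they close: fully open they stand 13 mm farther back than shut.
Start: joints at [1.075, 0.181, 1.607, -0, 1.354, -0.206], TCP at [0.164, 0.551, 0.192] pointing down, gripper open.
Joint ranges: [-2.99, 2.99], [-0.89, 2.07], [0.3, 2.58], [-1.14, 4.28], [0, 2.63], [-3.12, 3.12]. Speed limits (rad/s): [2.57, 2.57, 3.01, 3.14, 3.14, 3.14].

INTERFACE

Orientations are given as a unit quaternion [w, x, y, z].
In Python, from bench import ctrl gives the robot as it stands.
- The arm moves only by the tool jog_arm, never from a script. Its argument "series" is a list that holds one entry, the list of rows, each a list of 7 numbers: the shift along the tool's x, y, z in mm, then the turn, a rotation vector about the tool's x, y, z in rad, then the finger opening in mm, from 0 to 85.4. In form: [[[tx, ty, tz, rx, ry, rz, gripper], ...]]. A call has exactly 10 rows; each row shifts and turns the commanded pose from where the row before left it, along the tool's axes as they then stand; what a row does not reach is not made up. A row lasts 1/10 s, in which the tool goes at most 50 mm and 8.59 degrees, less where a joint would pass 70% of its speed; a pose out of reach is approached as far as the arm can. A call with a gripper value outside its range is refused whole. The fingers move at their own pace and stop on an object; the grip force is fixed at half the most. Time passes only in rows, so rows that do not move let the fingers close, or fill a call up. It gives the time, the measured TCP pose, the force, the opening and the grip force at its end, in the units of the state.
- ctrl.get_obs(): the state, without advancing time (a new reading comes with each control period).
- ctrl.camera(name): name is "scene" or "top" or "wrist"; returns a dict with "frame" (480x640x3 uint8, blue, green, red), "z_map" (480x640 float32, m along the optical axis (not along the pixel's ray), 0 where there is no reading), "fx", "fy", "cx", "cy" (pixels), "xyz" and "rotation" of the camera in the world. Camera axes: x right, y down, z forward; pixel columns grow to the right and rows downward; lengths in m; the calibration is good to about 2 mm. The wrist camera is an equidistant fisheye: a pixel r from the principal point sees the ray r / f radians off the axis. A picture is of the moment at which its call begins.
- ctrl.hand_in(): hands the job in; it is judged then, once.
The state is a dict: "time_s": time; "q": joint angles; "dq": joint speeds; "joint_efforts": joint torques, N m; "eef_pos": TCP position; "eef_rot": TCP orientation; "wrist_force": force on the tool from outside, world axes, zero at the start; "torque": the same for the moment, N m; "opening": opening from 0.0 (shut) to 1.0 (fully open); "grasp_force": force on a finger pad.
Only numpy, scipy, OpenCV 4.12 (cv2) and the standard library are available. Lean on these libraries where they do the work, as an engineer would, in place of code of your own. Each camera call takes 0.05 s, during which the arm holds its last target. There are 200 camera calls.

TASK

Build the sieve stack on the shaker for the next test: one at a time, nest the colour-banded sieves on the pan that stands on the shaker, the finest mesh (blue) at the bottom, then the medium (green), then the coarsest (red), and close the stack with the lid, every piece fully seated and level. Set the pieces down, do not drop them, and leave the brass spare sieve, the crucible and the sample tin standing where they are.

Things in the scene. Friction and masses are not known exactly. Their poses are not given: they have to be found in the camera images.
- pan: Steel receiver pan, foot of the stack: 60 mm diameter, 28 mm high, open top 53.6 mm inside, 16 mm deep, fixed at the centre of the shaker's platform. Origin: centre of its underside, 80 mm above the bench; z up. A sieve seated in it has its origin 19 mm above the pan's; each further piece (sieve or lid) seats 24 mm above the one below, origin to origin.
- shaker: Sieve shaker, fixed: white cabinet 200 mm (its x) by 260 mm (its y), 58 mm high, with a teal platform whose top is at 80 mm. Origin: centre of its underside on the bench, straight under the pan; z up. Two steel clamp rods, 10 mm thick, stand 105 mm either side of the pan along the shaker's y axis and end 190 mm above the bench: carry pieces over them.
- sieve_fine: Test sieve, FINE: blue band and rim, smooth pale mesh. Round, 60 mm diameter, 33 mm high, ~90 g. Origin: centre of its underside, z up. Tapered skirt at 0-9 mm height (46 mm diameter, widening to 51); frame 60 mm diameter from 9 mm (shoulder) to 33 mm (rim). Open well on top, 53.6 mm inside, 16 mm deep, for the next skirt. Shoulder seats on the rim below. Grip across the frame near the rim.
- sieve_medium: Test sieve, MEDIUM: green band and rim, 3 mm grid. Round, 60 mm diameter, 33 mm high, ~90 g. Origin: centre of its underside, z up. Tapered skirt at 0-9 mm height (46 mm diameter, widening to 51); frame 60 mm diameter from 9 mm (shoulder) to 33 mm (rim). Open well on top, 53.6 mm inside, 16 mm deep, for the next skirt. Shoulder seats on the rim below. Grip across the frame near the rim.
- sieve_coarse: Test sieve, COARSE: red band and rim, open 5.5 mm grid. Round, 60 mm diameter, 33 mm high, ~90 g. Origin: centre of its underside, z up. Tapered skirt at 0-9 mm height (46 mm diameter, widening to 51); frame 60 mm diameter from 9 mm (shoulder) to 33 mm (rim). Open well on top, 53.6 mm inside, 16 mm deep, for the next skirt. Shoulder seats on the rim below. Grip across the frame near the rim.
- lid: Steel lid of the set, about 80 g, 35 mm high, standing knob up. Origin: centre of its underside, z up; round. Tapered skirt as on the sieves at 0-9 mm height, flange of 60 mm diameter from 9 to 13 mm, raised centre to 14.5 mm, and an upright black cylindrical knob of 20 mm diameter from 14 to 35 mm. Grip it by the knob.
- spare_sieve: Bystander: spare sieve of another set, brass all over, no colour band, 50 mm diameter, 28 mm high. Origin: centre of its underside, on the bench. Not to be moved.
- crucible: Bystander: white porcelain crucible, 44 mm diameter at the top, 36 mm high. Origin: centre of its underside, on the bench. Not to be moved.
- sample_tin: Bystander: round aluminium sample tin with a flat lid and a white paper disc on it, 57 mm diameter, 38 mm high, on the far side. Origin: centre of its underside, on the bench. Not to be moved.

How it is judged:
By the outcome, as a careful person would: the job done as asked, in the order asked, and still so for the second after the job is handed in, with the robot touching nothing.
It also fails if it takes over 115 s, if anything falls off the work surface, if the arm or the gripper's body presses on something with over 40 N, if the wrist force passes 120 N, or if a joint passes its speed limit or range.

## Working session

There is one attempt and no reset: what is moved stays moved. The work goes in short steps, Python scripts to look and compute and a tool call to move; the robot and the scene stay as the last step left them, time stands still between calls to the robot, and variables do not carry over. Pictures are saved under pics/ and viewed, at most 14 in all, crops included, and the job is handed in when it is done.

Besides the shell and the picture viewer there is one more tool, called after "Request:" as a command line: name --argument value ..., lists and objects as JSON in quotes. jog_arm: Moves the arm, as the interface text tells. Its arguments: {"type":"object","properties":{"series":{"type":"array"}},"required":["series"]}

```bash
ls; mkdir -p pics; python3 - <<'E'
from bench import ctrl
import cv2,pickle
o=ctrl.get_obs();print(o)
for n in ["scene","top"]:
    c=ctrl.camera(n);cv2.imwrite(f"pics/{n}0.png",c["frame"]);pickle.dump(c,open(f"{n}0.pkl","wb"))
    print(n,c["fx"],c["fy"],c["cx"],c["cy"],c["xyz"],c["rotation"])
E
```

```text
pics
{'time_s': 0.0, 'q': array([ 1.07472083e+00,  1.81603225e-01,  1.60799448e+00,  5.32062082e-06,
        1.35377924e+00, -2.06268208e-01]), 'dq': array([ 0.00024265,  0.00187264, -0.00077477,  0.00080762, -0.0004885 ,
        0.00034104]), 'joint_efforts': array([ 4.51588348e-04, -4.44883704e+01, -3.51333296e+01, -2.50935300e-04,
        9.12920223e-03,  7.35199933e-06]), 'eef_pos': array([0.16398266, 0.55048285, 0.19145578]), 'eef_rot': array([-3.09336165e-04,  1.44397595e-01,  9.89519347e-01, -8.36806437e-04]), 'wrist_force': array([-0.44305691,  0.06924166,  0.57063173]), 'torque': array([ 0.01830955, -0.04576007, -0.05321204]), 'grasp_force': 0.0, 'opening': 0.996784635685594}
scene 606.2179183113633 606.2179183113633 313.72440671231357 240.68096831424086 [0.97012571 0.6539637  1.00242047] [-0.08306942  0.23558435  0.90884333 -0.33407077]
top 511.26277229792987 511.26277229792987 319.37275336012596 238.76682159125778 [ 0.42341832 -0.01355007  0.98323732] [ 0.06067993 -0.70353078  0.70492106 -0.06669849]
```

View pics/top0.png

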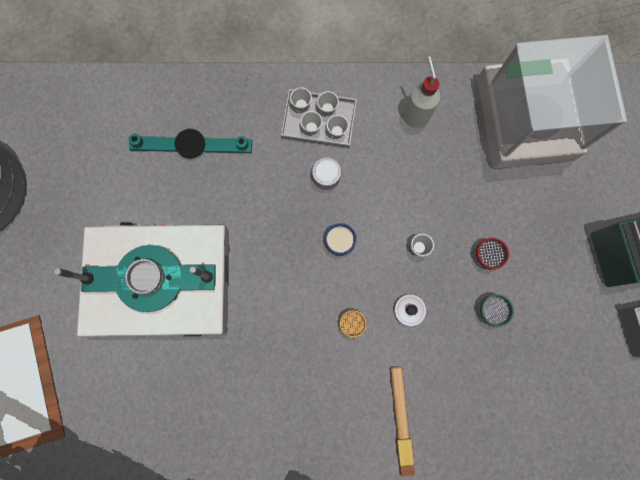

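View pics/scene0.png

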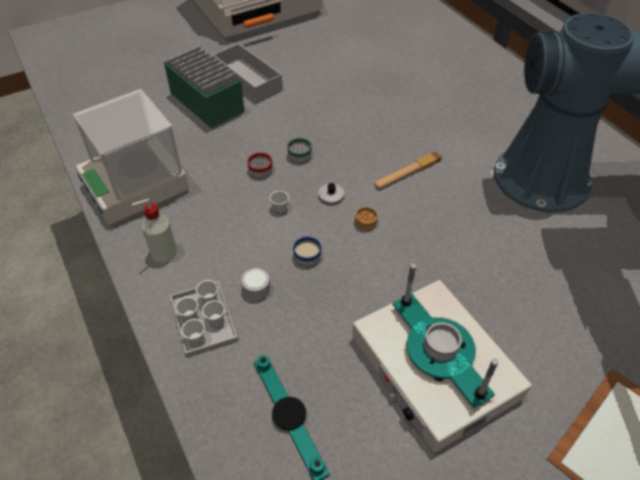

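The top view has image up = +x and image right = −y. It shows blue (340,239), red (492,254), green (496,309), the lid (410,310) and the pan (145,276). The bystanders are brass (352,323), crucible (421,245) and tin (326,172). The scene view agrees: pan at (442,342), blue (307,250), red (260,163), green (299,149).

```bash
cat > h.py <<'E'
import numpy as np,cv2,pickle
from scipy.spatial.transform import Rotation as R
def world(c):
    r=np.asarray(c["rotation"]);M=R.from_quat([*r[1:],r[0]]).as_matrix()
    v,u=np.mgrid[:480,:640];z=c["z_map"]
    p=np.stack([(u-c["cx"])/c["fx"]*z,(v-c["cy"])/c["fy"]*z,z],-1)
    return p@M.T+np.asarray(c["xyz"])
def rim(c,px,lo,hi,rad=30):
    """circle of points at height lo..hi near pixel px, with outer radius rad mm: centre by enclosing circle"""
    W=world(c);v,u=np.mgrid[:480,:640]
    m=(np.hypot(u-px[0],v-px[1])<30)&(W[...,2]>lo)&(W[...,2]<hi)&(c["z_map"]>0)
    n,l,s,_=cv2.connectedComponentsWithStats(m.astype(np.uint8))
    p=W[m]
    (x,y),r=cv2.minEnclosingCircle((p[:,:2]*1000).astype(np.float32))
    return x,y,r,p[:,2].max()*1000,m.sum()
E
python3 - <<'E'
from h import *
T=pickle.load(open("top0.pkl","rb"));S=pickle.load(open("scene0.pkl","rb"))
W=world(T);print("bench z",W[400,250],W[200,250],world(S)[400,200])
for n,a,b,lo,hi in [("pan",(145,276),(442,342),.100,.116),("blue",(340,239),(307,250),.024,.042),("green",(496,309),(299,149),.024,.042),("red",(492,254),(260,163),.024,.042),("lidknob",(412,309),(331,187),.028,.042),("lidflange",(410,310),(331,192),.006,.018),("brass",(352,323),(366,217),.02,.036),("cruc",(421,245),(280,200),.028,.042),("tin",(326,172),(255,282),.03,.045)]:
    for k,c,p in(("T",T,a),("S",S,b)):
        try: print(n,k,np.round(rim(c,p,lo,hi),1))
        except Exception as e: print(n,k,"none")
E
```

```text
bench z [ 0.29971875  0.10723729 -0.00410832] [ 0.68116474  0.11507803 -0.00094271] [ 9.20350546e-01  1.33338512e-01 -2.33676280e-05]
pan T [519.4 283.1  30.5 110.5 252. ]
pan S [520.6 283.5  30.8 111.  302. ]
blue T [598.6 -61.8  30.1  37.2 199. ]
blue S [598.4 -60.6  32.8  37.7 247. ]
green T [ 463.7 -350.8   30.5   35.4  251. ]
green S [ 489.2 -345.4   55.7   37.   196. ]
red T [ 570.9 -348.9   30.8   36.   247. ]
red S [ 546.4 -346.6   55.4   37.8  201. ]
lidknob T [ 464.6 -192.6    9.8   38.    94. ]
lidknob S [ 466.4 -191.7   10.7   39.7   54. ]
lidflange T [ 464.7 -192.6   29.8   17.8  679. ]
lidflange S [ 446.1 -196.6   71.2   18.   306. ]
brass T [439.6 -83.2  24.8  31.2 116. ]
brass S [438.8 -81.6  29.   34.  166. ]
cruc T [ 586.2 -215.9   21.8   38.2  150. ]
cruc S [ 588.4 -216.6   23.9   40.2  126. ]
tin T [729.5 -35.8  28.8  42.7 665. ]
tin S [731.2 -35.9  30.1  44.1 565. ]
```

Request:
jog_arm --series '[[[0,0,-15,0,0,-0.145,85],[0,0,-15,0,0,-0.145,85],[-22,-31,-10,0,0,0,85],[-22,-31,0,0,0,0,85],[-22,-31,0,0,0,0,85],[-22,-31,0,0,0,0,85],[-22,-31,0,0,0,0,85],[-22,-31,0,0,0,0,85],[-22,-31,0,0,0,0,85],[-22,-31,0,0,0,0,85]]]'

```text
time_s: 1.1
eef_pos: [0.3407, 0.3016, 0.2321]
eef_rot: [-0.0, -0.0, 1.0, -0.0]
wrist_force: [0.1, 0.4, -0.3]
opening: 0.991
grasp_force: 0.0
```

Request:
jog_arm --series '[[[-22,-31,0,0,0,0,85],[-22,-31,0,0,0,0,85],[-22,-31,0,0,0,0,85],[-22,-31,0,0,0,0,85],[-22,-31,0,0,0,0,85],[-22,-31,0,0,0,0,85],[-22,-31,0,0,0,0,85],[-22,-31,0,0,0,0,85],[0,0,0,0,0,0,85],[0,0,0,0,0,0,85]]]'

```text
time_s: 2.1
eef_pos: [0.5161, 0.0547, 0.2317]
eef_rot: [-0.001, 0.001, 1.0, 0.0]
wrist_force: [-1.1, 0.2, 0.9]
opening: 0.994
grasp_force: 0.0
```

Request:
jog_arm --series '[[[-20.5,-29,0,0,0,0,85],[-20.5,-29,0,0,0,0,85],[-20.5,-29,0,0,0,0,85],[-21,-29,0,0,0,0,85],[0,0,40,0,0,0,85],[0,0,40,0,0,0,85],[0,0,40,0,0,0,85],[0,0,30,0,0,0,85],[0,0,20,0,0,0,85],[0,0,0,0,0,0,85]]]'

```text
time_s: 3.1
eef_pos: [0.5955, -0.0583, 0.0588]
eef_rot: [-0.004, -0.001, 1.0, 0.001]
wrist_force: [-0.8, 0.7, -0.6]
opening: 0.997
grasp_force: 0.0
```

```bash
python3 - <<'E'
from bench import ctrl
import cv2,pickle
o=ctrl.get_obs();print(o["eef_pos"],o["eef_rot"])
for n in ["wrist","scene"]:
    c=ctrl.camera(n);pickle.dump(c,open(n+"1.pkl","wb"))
    f=c["frame"]
    if n=="scene": f=cv2.resize(f[150:330,190:430],None,fx=3,fy=3)
    cv2.imwrite(f"pics/{n}1.png",f);print(c["xyz"],c["rotation"],c["fx"],c["cx"],c["cy"])
E
```

```text
[ 0.59546829 -0.05833831  0.05876898] [-3.56930056e-03 -8.96900003e-04  9.99992480e-01  1.22282628e-03]
[ 0.53176478 -0.05794702  0.24068021] [0.08839474 0.70118802 0.70162277 0.09081416] 371.64829954431775 320.4742693526831 241.2968338081227
[0.97012571 0.6539637  1.00242047] [-0.08306942  0.23558435  0.90884333 -0.33407077] 606.2179183113633 313.72440671231357 240.68096831424086
```

View pics/wrist1.png

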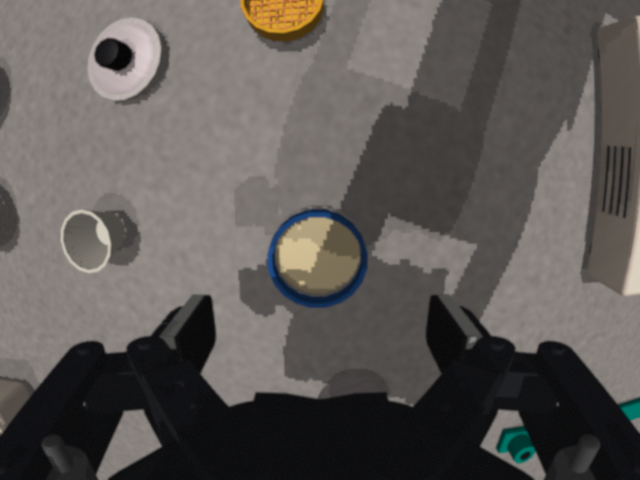

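The wrist view shows the blue sieve at (318,258), midway between the fingers. Next I'll measure it from here.

```bash
cat >> h.py <<'E'
def wworld(c):
    """world points of the fisheye wrist picture from its depth map"""
    r=np.asarray(c["rotation"]);M=R.from_quat([*r[1:],r[0]]).as_matrix()
    v,u=np.mgrid[:480,:640];a=(u-c["cx"])/c["fx"];b=(v-c["cy"])/c["fy"];t=np.hypot(a,b)+1e-9
    d=np.stack([np.sin(t)*a/t,np.sin(t)*b/t,np.cos(t)],-1)
    return (d/d[...,2:]*c["z_map"][...,None])@M.T+np.asarray(c["xyz"])
def wrim(c,guess,lo,hi,near=.045):
    W=wworld(c)
    m=(np.hypot(W[...,0]-guess[0],W[...,1]-guess[1])<near)&(W[...,2]>lo)&(W[...,2]<hi)&(c["z_map"]>0)
    p=W[m];(x,y),r=cv2.minEnclosingCircle((p[:,:2]*1000).astype(np.float32))
    return np.round([x,y,r,p[:,2].max()*1000,m.sum()],1)
E
python3 - <<'E'
from h import *
from bench import ctrl
print(ctrl.get_obs()["eef_pos"])
c=pickle.load(open("wrist1.pkl","rb"))
print(wrim(c,(.5985,-.061),.024,.042))
E
```

```text
[ 0.59875704 -0.05969913  0.06281483]
[ 597.9  -59.2   30.2   34.6 2269. ]
```

Request:
jog_arm --series '[[[0,0,25,0,0,0,85],[0,0,20,0,0,0,85],[0,0,14,0,0,0,85],[0,0,0,0,0,0,85],[0,0,0,0,0,0,55],[0,0,0,0,0,0,55],[0,0,0,0,0,0,50],[0,0,0,0,0,0,50],[0,0,0,0,0,0,50],[0,0,0,0,0,0,50]]]'

```text
time_s: 4.2
eef_pos: [0.599, -0.0609, 0.0036]
eef_rot: [0.0, -0.0, 1.0, -0.0]
wrist_force: [0.1, -0.1, 0.1]
opening: 0.585
grasp_force: 0.0
```

```bash
python3 - <<'E'
from bench import ctrl
import cv2,pickle
from h import *
o=ctrl.get_obs();print(o["eef_pos"],o["eef_rot"],o["opening"],o["grasp_force"],o["wrist_force"])
c=ctrl.camera("wrist");print(wrim(c,(.5985,-.061),.024,.042))
f=cv2.resize(ctrl.camera("scene")["frame"][180:300,230:390],None,fx=4,fy=4);cv2.imwrite("pics/grip1.png",f)
print(ctrl.get_obs()["eef_pos"])
E
```

```text
[ 0.59903919 -0.06090908  0.00358054] [ 1.38605728e-04 -9.67355563e-05  9.99999985e-01 -4.01497733e-05] 0.5852153322964382 0.0 [ 0.10476394 -0.10563324  0.1157107 ]
[ 598.2  -59.5   30.4   34.7 3935. ]
[ 0.59889119 -0.06089325  0.00341712]
```

View pics/grip1.png

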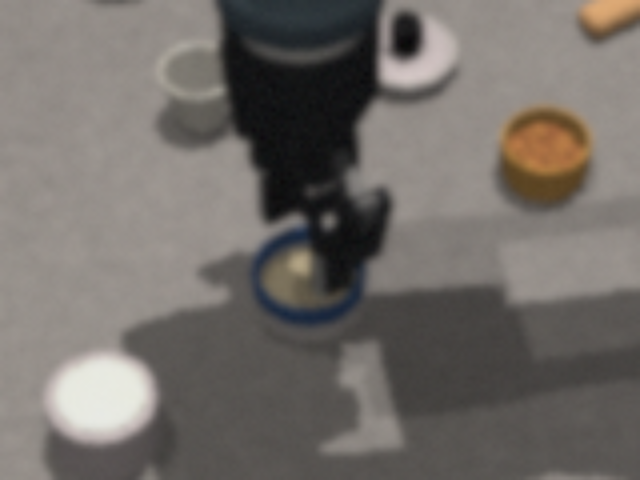

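The scene view shows the fingers near the rim's right side at (340,280), but the grip force is 0 at 50 mm opening. I need the wrist view.

```bash
python3 - <<'E'
from bench import ctrl
from h import *
c=ctrl.camera("wrist");cv2.imwrite("pics/wrist2.png",c["frame"]);pickle.dump(c,open("wrist2.pkl","wb"))
W=wworld(c);m=(W[...,2]>.005)&(np.abs(W[...,1]+.06)<.07)&(np.abs(W[...,0]-.6)<.06)
for v in range(200,420,20):
  for u in range(210,440,20):
    if m[v,u]: print(u,v,np.round(W[v,u]*1000))
E
```

```text
310 220 [569. -65.  13.]
330 220 [569. -55.  15.]
290 240 [574. -73.  32.]
310 240 [578. -65.  16.]
330 240 [578. -55.  18.]
350 240 [574. -47.  33.]
270 260 [583. -82.  33.]
290 260 [588. -74.  16.]
310 260 [588. -65.  17.]
330 260 [588. -55.  16.]
350 260 [589. -46.  15.]
370 260 [588. -36.  17.]
270 280 [598. -84.  17.]
290 280 [598. -75.  17.]
310 280 [598. -65.  17.]
330 280 [598. -55.  17.]
350 280 [598. -46.  17.]
370 280 [598. -36.  16.]
230 300 [592. -95.  55.]
250 300 [589. -86.  62.]
270 300 [607. -84.  20.]
290 300 [609. -75.  17.]
310 300 [609. -65.  15.]
330 300 [609. -55.  17.]
350 300 [609. -45.  16.]
370 300 [609. -35.  16.]
390 300 [589. -35.  63.]
410 300 [592. -25.  55.]
210 320 [592. -98.  72.]
230 320 [588. -89.  80.]
250 320 [593. -85.  69.]
270 320 [612. -83.  33.]
290 320 [620. -75.  18.]
310 320 [621. -65.  15.]
330 320 [620. -55.  17.]
350 320 [619. -45.  18.]
370 320 [613. -37.  32.]
390 320 [595. -35.  67.]
410 320 [588. -31.  80.]
430 320 [592. -22.  73.]
210 340 [587. -91.  95.]
230 340 [587. -86.  95.]
250 340 [601. -85.  70.]
290 340 [622. -74.  34.]
310 340 [624. -65.  30.]
330 340 [625. -55.  29.]
350 340 [622. -46.  33.]
390 340 [601. -35.  70.]
410 340 [587. -35.  95.]
430 340 [587. -29.  95.]
210 360 [582. -86. 114.]
230 360 [582. -81. 112.]
250 360 [607. -85.  75.]
390 360 [609. -35.  72.]
410 360 [583. -39. 112.]
430 360 [582. -34. 113.]
210 380 [582. -84. 121.]
230 380 [583. -80. 120.]
410 380 [583. -40. 120.]
430 380 [583. -36. 119.]
210 400 [582. -82. 127.]
230 400 [582. -78. 128.]
250 400 [583. -74. 126.]
270 400 [590. -72. 117.]
290 400 [589. -67. 118.]
310 400 [590. -62. 117.]
330 400 [589. -58. 118.]
350 400 [590. -53. 116.]
370 400 [590. -48. 117.]
390 400 [582. -46. 127.]
410 400 [582. -42. 128.]
430 400 [582. -38. 128.]
```

View pics/wrist2.png

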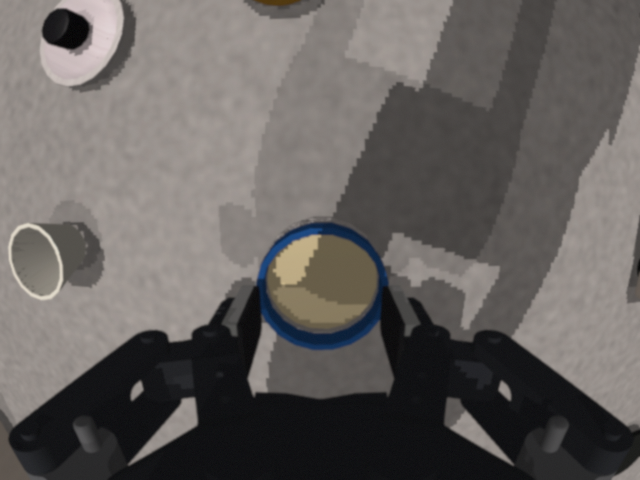

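The wrist view shows the pads, from (240,300) to (405,300), closed to 50 mm. They seem to sit above the rim rather than around it. I'll measure how low the finger tips reach.

```bash
python3 - <<'E'
from h import *
c=pickle.load(open("wrist2.pkl","rb"));W=wworld(c)*1000
dark=c["frame"].max(2)<70
for u in (235,245,255,260,385,390,400,408):
  print(u,[(v,*np.round(W[v,u]).astype(int)) for v in range(270,330,5)])
E
```

```text
235 [(270, np.int64(599), np.int64(-106), np.int64(1)), (275, np.int64(602), np.int64(-106), np.int64(0)), (280, np.int64(605), np.int64(-106), np.int64(0)), (285, np.int64(608), np.int64(-106), np.int64(0)), (290, np.int64(611), np.int64(-107), np.int64(-1)), (295, np.int64(614), np.int64(-107), np.int64(0)), (300, np.int64(588), np.int64(-91), np.int64(64)), (305, np.int64(588), np.int64(-90), np.int64(68)), (310, np.int64(588), np.int64(-89), np.int64(73)), (315, np.int64(588), np.int64(-88), np.int64(76)), (320, np.int64(589), np.int64(-88), np.int64(79)), (325, np.int64(589), np.int64(-87), np.int64(82))]
245 [(270, np.int64(599), np.int64(-100), np.int64(0)), (275, np.int64(602), np.int64(-100), np.int64(0)), (280, np.int64(605), np.int64(-100), np.int64(0)), (285, np.int64(608), np.int64(-101), np.int64(-1)), (290, np.int64(588), np.int64(-89), np.int64(55)), (295, np.int64(588), np.int64(-88), np.int64(60)), (300, np.int64(588), np.int64(-87), np.int64(63)), (305, np.int64(588), np.int64(-86), np.int64(69)), (310, np.int64(588), np.int64(-85), np.int64(72)), (315, np.int64(58
[... 3124 characters left out ...]
588), np.int64(-35), np.int64(81)), (325, np.int64(589), np.int64(-34), np.int64(81))]
408 [(270, np.int64(600), np.int64(-13), np.int64(-1)), (275, np.int64(602), np.int64(-12), np.int64(-1)), (280, np.int64(605), np.int64(-12), np.int64(0)), (285, np.int64(608), np.int64(-12), np.int64(0)), (290, np.int64(611), np.int64(-12), np.int64(0)), (295, np.int64(614), np.int64(-12), np.int64(-1)), (300, np.int64(592), np.int64(-26), np.int64(56)), (305, np.int64(588), np.int64(-29), np.int64(69)), (310, np.int64(588), np.int64(-30), np.int64(72)), (315, np.int64(588), np.int64(-31), np.int64(76)), (320, np.int64(588), np.int64(-32), np.int64(80)), (325, np.int64(588), np.int64(-33), np.int64(83))]
```

```bash
python3 - <<'E'
from h import *
from bench import ctrl
c=pickle.load(open("wrist2.pkl","rb"));W=wworld(c)*1000
for v in (300,310,320,330): print(v,[(u,*[int(t) for t in np.round(W[v,u])]) for u in range(254,276,2)])
print(c["xyz"])
o=ctrl.get_obs();print(o["q"],o["eef_pos"])
E
```

```text
300 [(254, 591, -85, 58), (256, 593, -85, 53), (258, 594, -85, 50), (260, 596, -85, 47), (262, 602, -86, 32), (264, 602, -85, 32), (266, 604, -85, 27), (268, 606, -85, 24), (270, 607, -84, 20), (272, 609, -84, 17), (274, 609, -83, 16)]
310 [(254, 594, -85, 61), (256, 596, -85, 56), (258, 598, -85, 52), (260, 601, -85, 46), (262, 607, -87, 32), (264, 607, -86, 33), (266, 607, -85, 32), (268, 609, -84, 29), (270, 609, -83, 28), (272, 611, -83, 24), (274, 611, -82, 23)]
320 [(254, 597, -85, 62), (256, 599, -85, 58), (258, 601, -85, 54), (260, 604, -85, 48), (262, 629, -93, -1), (264, 629, -92, 0), (266, 612, -85, 33), (268, 612, -84, 33), (270, 612, -83, 33), (272, 612, -82, 33), (274, 613, -81, 31)]
330 [(254, 601, -85, 62), (256, 604, -85, 58), (258, 606, -85, 54), (260, 609, -85, 49), (262, 636, -93, -1), (264, 635, -92, 0), (266, 635, -91, 1), (268, 636, -90, -1), (270, 635, -88, 0), (272, 635, -87, 1), (274, 617, -81, 33)]
[ 0.53390428 -0.05995337  0.18485495]
[-2.98257599e-01  4.68052262e-01  1.65647002e+00 -5.06377051e-06
  1.01714506e+00 -1.86919521e+00] [ 0.59887735 -0.06087227  0.00339219]
```

The measured pad ends stand about 41 mm above the reported TCP: tips at z≈45 with eef z=3.5. That explains why the fingers closed above the rim without touching it. I'll open, lower in stages, and check by camera rather than by reported z.

Request:
jog_arm --series '[[[0,0,0,0,0,0,85],[0,0,0,0,0,0,85],[0,0,0,0,0,0,85],[0,0,0,0,0,0,85],[0,0,0,0,0,0,85],[0,0,7,0,0,0,85],[0,0,7,0,0,0,85],[0,0,6,0,0,0,85],[0,0,0,0,0,0,85],[0,0,0,0,0,0,85]]]'

```text
time_s: 5.35
eef_pos: [0.5986, -0.0608, -0.0171]
eef_rot: [-0.0, -0.0, 1.0, 0.0]
wrist_force: [0.0, 0.5, 0.6]
opening: 0.997
grasp_force: 0.0
```

```bash
python3 - <<'E'
from h import *
from bench import ctrl
o=ctrl.get_obs();print(o["eef_pos"],o["opening"],o["wrist_force"])
c=ctrl.camera("wrist");cv2.imwrite("pics/wrist3.png",c["frame"]);pickle.dump(c,open("wrist3.pkl","wb"));W=wworld(c)*1000
print(c["xyz"])
m=(np.abs(W[...,0]-599)<14)&(np.abs(np.abs(W[...,1]+60)-50)<15)&(W[...,2]>8)
for s in (-1,1):
  k=m&(s*(W[...,1]+60)>0);p=W[k];print(s,len(p),np.percentile(p[:,2],[0,1,5,50]),np.percentile(p[:,1],[0,5,50,95,100]))
print(wrim(c,(.5985,-.06),.024,.042,.04))
E
```

```text
[ 0.5985807  -0.0607717  -0.01710949] 0.9969510477948474 [0.02352031 0.45507843 0.57270273]
[ 0.53374247 -0.05989438  0.16440197]
-1 14691 [34.03460297 38.57470147 47.44653744 92.75538374] [-124.99168854 -123.55624296 -115.61247693 -100.91718945  -95.00143892]
1 14526 [34.11446    38.5922979  47.48583355 92.62195729] [-24.99156734 -18.91659587  -4.26309871   3.58234069   4.99250308]
[ 598.4  -59.2   30.5   35.3 5469. ]
```

View pics/wrist3.png

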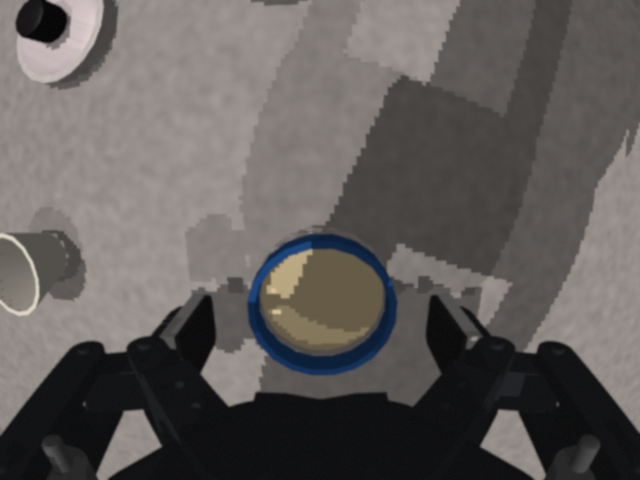

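The wrist view shows the blue sieve at (322,305), centred between the open fingers. The tips are at z≈34, level with the rim, so I'll go 15 mm lower and close.

Request:
jog_arm --series '[[[0,1,8,0,0,0,85],[0,0,7,0,0,0,85],[0,0,0,0,0,0,85],[0,0,0,0,0,0,65],[0,0,0,0,0,0,55],[0,0,0,0,0,0,55],[0,0,0,0,0,0,55],[0,0,0,0,0,0,55],[0,0,0,0,0,0,55],[0,0,0,0,0,0,55]]]'

```text
time_s: 6.4
eef_pos: [0.5996, -0.0601, -0.031]
eef_rot: [0.001, -0.0, 1.0, -0.0]
wrist_force: [0.6, 0.4, 5.3]
opening: 0.687
grasp_force: 64.7
```

Request:
jog_arm --series '[[[0,0,-10,0,0,0,55],[0,0,-20,0,0,0,55],[0,0,-30,0,0,0,55],[0,0,-30,0,0,0,55],[0,0,-30,0,0,0,55],[0,0,-30,0,0,0,55],[0,0,-30,0,0,0,55],[0,0,-30,0,0,0,55],[0,10,-20,0,0,0,55],[0,20,-10,0,0,0,55]]]'

```text
time_s: 7.4
eef_pos: [0.5995, -0.0309, 0.211]
eef_rot: [0.001, 0.001, 1.0, -0.001]
wrist_force: [-0.0, -0.1, -1.3]
opening: 0.691
grasp_force: 64.4
```

Request:
jog_arm --series '[[[0,30,0,0,0,0,55],[0,40,0,0,0,0,55],[0,40,0,0,0,0,55],[0,40,0,0,0,0,55],[0,40,0,0,0,0,55],[0,40,0,0,0,0,55],[0,40,0,0,0,0,55],[0,33,0,0,0,0,55],[0,10,0,0,0,0,55],[0,0,0,0,0,0,55]]]'

```text
time_s: 8.4
eef_pos: [0.598, 0.2843, 0.2079]
eef_rot: [-0.001, -0.001, 1.0, -0.0]
wrist_force: [-0.8, -0.2, -1.1]
opening: 0.683
grasp_force: 64.4
```

```bash
python3 - <<'E'
from h import *
from bench import ctrl
ctrl.camera("top");ctrl.camera("top")
o=ctrl.get_obs();print(o["eef_pos"],o["opening"],o["grasp_force"],o["wrist_force"])
c=ctrl.camera("wrist");cv2.imwrite("pics/wrist4.png",c["frame"]);pickle.dump(c,open("wrist4.pkl","wb"))
print(c["xyz"],ctrl.get_obs()["eef_pos"])
for lo,hi in ((.1,.116),): print("pan",wrim(c,(.52,.283),lo,hi,.04))
e=o["eef_pos"]
W=wworld(c);z=W[...,2];m=(np.hypot(W[...,0]-e[0],W[...,1]-e[1])<.034)&(np.abs(z-(e[2]+.064))<.012)
p=W[m]*1000;print(len(p),cv2.minEnclosingCircle(p[:,:2].astype(np.float32)),np.percentile(p[:,2],[5,50,95]),p[:,0].min(),p[:,0].max())
E
```

```text
[0.59861456 0.282086   0.20806432] 0.691230194243009 64.42076202481985 [-0.61857249 -0.1538279  -0.59324109]
[0.53377043 0.28321639 0.38956432] [0.59888375 0.28166793 0.20821306]
pan [ 518.9  285.3   30.1  110.2 1147. ]
9072 ((596.637451171875, 282.095458984375), 33.445518493652344) [261.64364187 271.24858309 279.97804509] 567.6819467339745 628.218780332558
```

View pics/wrist4.png

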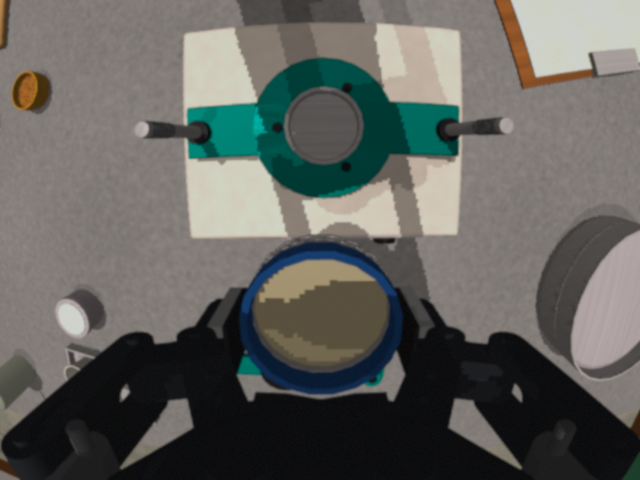

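The sieve is held level, rim at (322,320). The pan is at (323,125), with the rods at (200,131) and (450,129). I'll refine the offset using the blue mask.

```bash
cat >> h.py <<'E'
def held(c,e,lo,hi,hue=None):
    """min/max of x, y of the held rim (by colour) in height band, mm relative to eef"""
    W=wworld(c);z=W[...,2]-e[2];h=cv2.cvtColor(c["frame"],cv2.COLOR_BGR2HSV)
    m=(np.hypot(W[...,0]-e[0],W[...,1]-e[1])<.036)&(z>lo)&(z<hi)
    if hue: m&=(np.abs((h[...,0].astype(int)-hue+90)%180-90)<12)&(h[...,1]>90)
    p=(W[m]-np.array(e))*1000
    from scipy.optimize import least_squares
    zt=np.percentile(p[:,2],97);q=p[p[:,2]>zt-3]
    (x,y),r=cv2.minEnclosingCircle(q[:,:2].astype(np.float32))
    return np.round([x,y,r,zt,len(q)],1)
E
python3 - <<'E'
from h import *
c=pickle.load(open("wrist4.pkl","rb"));print(held(c,(.5987,.2819,.2081),.05,.08,115))
E
```

```text
[-8.000e-01  1.200e+00  3.050e+01  6.470e+01  4.115e+03]
```

Request:
jog_arm --series '[[[10,2.3,0,0,0,0,55],[22,0,0,0,0,0,55],[25,0,0,0,0,0,55],[17,0,0,0,0,0,55],[5,0,0,0,0,0,55],[0,0,30,0,0,0,55],[0,0,40,0,0,0,55],[0,0,35,0,0,0,55],[0,0,10,0,0,0,55],[0,0,0,0,0,0,55]]]'

```text
time_s: 9.55
eef_pos: [0.5189, 0.2846, 0.0919]
eef_rot: [-0.002, 0.0, 1.0, -0.001]
wrist_force: [-0.6, -0.7, 0.1]
opening: 0.689
grasp_force: 64.5
```

Request:
jog_arm --series '[[[0,0,0,0,0,0,55],[0,0,0,0,0,0,55],[0,0,0,0,0,0,55],[0,0,0,0,0,0,55],[0,0,0,0,0,0,55],[0,0,0,0,0,0,55],[0,0,0,0,0,0,55],[0,0,0,0,0,0,55],[0,0,0,0,0,0,55],[0,0,0,0,0,0,55]]]'

```text
time_s: 10.55
eef_pos: [0.5198, 0.2854, 0.0933]
eef_rot: [-0.0, -0.0, 1.0, -0.0]
wrist_force: [0.7, -0.5, -1.2]
opening: 0.685
grasp_force: 64.5
```

Request:
jog_arm --series '[[[0,-1,5,0,0,0,55],[0,0,5,0,0,0,55],[0,0,4,0,0,0,55],[0,0,3,0,0,0,55],[0,0,2,0,0,0,55],[0,0,2,0,0,0,55],[0,0,2,0,0,0,55],[0,0,1.5,0,0,0,55],[0,0,0,0,0,0,55],[0,0,0,0,0,0,55]]]'

```text
time_s: 11.55
eef_pos: [0.5199, 0.2845, 0.069]
eef_rot: [0.0, -0.0, 1.0, 0.0]
wrist_force: [-0.1, -0.0, -0.1]
opening: 0.688
grasp_force: 64.5
```

Request:
jog_arm --series '[[[0,0,0.5,0,0,0,55],[0,0,0.5,0,0,0,55],[0,0,0.5,0,0,0,55],[0,0,0.5,0,0,0,55],[0,0,0,0,0,0,55],[0,0,0,0,0,0,55],[0,0,0,0,0,0,55],[0,0,0,0,0,0,55],[0,0,0,0,0,0,55],[0,0,0,0,0,0,55]]]'

```text
time_s: 12.55
eef_pos: [0.52, 0.2845, 0.068]
eef_rot: [0.0, -0.0, 1.0, -0.0]
wrist_force: [-3.4, -1.1, 6.9]
opening: 0.687
grasp_force: 65.4
```

Request:
jog_arm --series '[[[0,0,0.5,0,0,0,55],[0,0,0.5,0,0,0,55],[0,0,0,0,0,0,55],[0,0,0,0,0,0,55],[0,0,0,0,0,0,65],[0,0,0,0,0,0,72],[0,0,0,0,0,0,75],[0,0,0,0,0,0,75],[0,0,0,0,0,0,75],[0,0,0,0,0,0,75]]]'

```text
time_s: 13.55
eef_pos: [0.5198, 0.2844, 0.0657]
eef_rot: [-0.0, -0.0, 1.0, -0.0]
wrist_force: [0.2, -0.2, -0.6]
opening: 0.877
grasp_force: 0.0
```

```bash
cat >> h.py <<'E'
def level(c,xy,lo,hi,hue=None,near=.034):
    W=wworld(c);h=cv2.cvtColor(c["frame"],cv2.COLOR_BGR2HSV)
    m=(np.hypot(W[...,0]-xy[0],W[...,1]-xy[1])<near)&(W[...,2]>lo)&(W[...,2]<hi)
    if hue is not None: m&=(np.abs((h[...,0].astype(int)-hue+90)%180-90)<12)&(h[...,1]>90)
    p=W[m]*1000;t=np.percentile(p[:,2],95);q=p[p[:,2]>t-2.5]
    k=np.linalg.lstsq(np.c_[q[:,:2]-q[:,:2].mean(0),np.ones(len(q))],q[:,2],rcond=None)[0]
    (x,y),r=cv2.minEnclosingCircle(q[:,:2].astype(np.float32))
    return "rim centre %.1f %.1f r %.1f z %.1f slope deg %.2f %.2f n %d"%(x,y,r,k[2],*np.degrees(k[:2]),len(q))
E
python3 - <<'E'
from h import *
from bench import ctrl
o=ctrl.get_obs();print(o["eef_pos"],o["opening"],o["wrist_force"])
c=ctrl.camera("wrist");pickle.dump(c,open("wrist5.pkl","wb"));print(level(c,(.519,.285),.12,.145,115))
E
```

```text
[0.51978346 0.28437357 0.0657032 ] 0.8772817257811639 [ 0.17542092 -0.1958329  -0.64275933]
rim centre 519.4 285.7 r 30.1 z 131.7 slope deg -0.21 0.04 n 3782
```

Request:
jog_arm --series '[[[0,0,-10,0,0,0,80],[0,0,-25,0,0,0,85],[0,0,-35,0,0,0,85],[0,0,-25,0,0,0,85],[0,0,-15,0,0,0,85],[3.5,-15,0,0,0,0,85],[3.5,-30,0,0,0,0,85],[3.5,-40,0,0,0,0,85],[3.5,-40,0,0,0,0,85],[3.5,-40,0,0,0,0,85]]]'

```text
time_s: 14.6
eef_pos: [0.5004, 0.1173, 0.174]
eef_rot: [-0.002, -0.0, 1.0, -0.0]
wrist_force: [0.8, -0.3, -0.6]
opening: 0.994
grasp_force: 0.0
```

Request:
jog_arm --series '[[[4,-40,0,0,0,0,85],[4,-40,0,0,0,0,85],[4,-40,0,0,0,0,85],[4,-40,0,0,0,0,85],[4,-40,0,0,0,0,85],[4,-40,0,0,0,0,85],[4,-40,0,0,0,0,85],[4,-40,0,0,0,0,85],[4,-40,0,0,0,0,85],[2.3,-40,0,0,0,0,85]]]'

```text
time_s: 15.6
eef_pos: [0.4618, -0.2818, 0.174]
eef_rot: [-0.001, 0.0, 1.0, 0.001]
wrist_force: [0.8, 0.3, 0.4]
opening: 0.996
grasp_force: 0.0
```

Request:
jog_arm --series '[[[0,-40,0,0,0,0,85],[0,-20,20,0,0,0,85],[0,-9,40,0,0,0,85],[0,0,40,0,0,0,85],[0,0,30,0,0,0,85],[0,0,10,0,0,0,85],[0,0,0,0,0,0,85],[0,0,0,0,0,0,85],[0,0,0,0,0,0,85],[0,0,0,0,0,0,85]]]'

```text
time_s: 16.6
eef_pos: [0.4651, -0.3506, 0.0377]
eef_rot: [0.001, -0.0, 1.0, -0.001]
wrist_force: [0.0, -0.4, 0.5]
opening: 0.999
grasp_force: 0.0
```

```bash
python3 - <<'E'
from h import *
from bench import ctrl
o=ctrl.get_obs();print(o["eef_pos"],o["opening"],o["wrist_force"])
c=ctrl.camera("wrist");pickle.dump(c,open("wrist6.pkl","wb"));print(wrim(c,(.464,-.35),.024,.042))
E
```

```text
[ 0.46512654 -0.35055439  0.03773372] 0.9992470591698127 [ 0.01384141 -0.38012874  0.46809212]
[ 462.7 -348.6   30.3   35.  2786. ]
```

Request:
jog_arm --series '[[[1.5,0.8,20,0,0,0,85],[0,0,25,0,0,0,85],[0,0,16,0,0,0,85],[0,0,8,0,0,0,85],[0,0,0,0,0,0,80],[0,0,0,0,0,0,65],[0,0,0,0,0,0,55],[0,0,0,0,0,0,55],[0,0,0,0,0,0,55],[0,0,0,0,0,0,55]]]'

```text
time_s: 17.65
eef_pos: [0.4638, -0.3499, -0.0315]
eef_rot: [0.001, -0.0, 1.0, -0.001]
wrist_force: [0.1, -0.0, 5.5]
opening: 0.689
grasp_force: 65.0
```

Request:
jog_arm --series '[[[0,0,-10,0,0,0,55],[0,0,-20,0,0,0,55],[0,0,-30,0,0,0,55],[0,0,-35,0,0,0,55],[0,0,-35,0,0,0,55],[0,0,-35,0,0,0,55],[0,0,-35,0,0,0,55],[0,8,-25,0,0,0,55],[0,16,-15,0,0,0,55],[-2,30,0,0,0,0,55]]]'

```text
time_s: 18.65
eef_pos: [0.4655, -0.2967, 0.2105]
eef_rot: [0.002, 0.001, 1.0, -0.002]
wrist_force: [0.7, 1.0, -1.3]
opening: 0.691
grasp_force: 64.8
```

Request:
jog_arm --series '[[[-4,40,0,0,0,0,55],[-4,40,0,0,0,0,55],[-4,40,0,0,0,0,55],[-4,40,0,0,0,0,55],[-4,40,0,0,0,0,55],[-4,40,0,0,0,0,55],[-4,40,0,0,0,0,55],[-4,40,0,0,0,0,55],[-4,40,0,0,0,0,55],[-4,40,0,0,0,0,55]]]'

```text
time_s: 19.65
eef_pos: [0.5041, 0.1069, 0.2074]
eef_rot: [0.0, -0.0, 1.0, -0.0]
wrist_force: [0.4, 0.4, -1.1]
opening: 0.688
grasp_force: 64.7
```

Request:
jog_arm --series '[[[-4,40,0,0,0,0,55],[-4,40,0,0,0,0,55],[-4,40,0,0,0,0,55],[-2,30,0,0,0,0,55],[0,20,0,0,0,0,55],[0,10,0,0,0,0,55],[0,0,0,0,0,0,55],[0,0,0,0,0,0,55],[0,0,0,0,0,0,55],[0,0,0,0,0,0,55]]]'

```text
time_s: 20.65
eef_pos: [0.5188, 0.2842, 0.207]
eef_rot: [0.0, 0.001, 1.0, -0.0]
wrist_force: [-0.6, 0.6, -0.7]
opening: 0.688
grasp_force: 64.7
```

```bash
python3 - <<'E'
from h import *
from bench import ctrl
o=ctrl.get_obs();e=o["eef_pos"];print(e,o["opening"],o["wrist_force"])
c=ctrl.camera("wrist");pickle.dump(c,open("wrist7.pkl","wb"));print(held(c,e,.05,.08))
E
```

```text
[0.51878211 0.28416788 0.20702243] 0.687738921200881 [-0.57161886  0.59704964 -0.71211309]
[ -5.    0.   34.8  77.3 716. ]
```

```bash
python3 - <<'E'
from h import *
c=pickle.load(open("wrist7.pkl","rb"));e=(.5188,.2842,.207)
for h in (75,85): print(held(c,e,.05,.072,h))
E
```

```text
[-3.000e-01  1.200e+00  3.050e+01  6.520e+01  3.923e+03]
[-3.000e-01  1.100e+00  3.050e+01  6.520e+01  1.788e+03]
```

Request:
jog_arm --series '[[[0,0,20,0,0,0,55],[0,0,35,0,0,0,55],[0,0,25,0,0,0,55],[0,0,10,0,0,0,55],[0,0,5,0,0,0,55],[0,0,5,0,0,0,55],[0,0,5,0,0,0,55],[0,0,4,0,0,0,55],[0,0,3,0,0,0,55],[0,0,0,0,0,0,55]]]'

```text
time_s: 21.7
eef_pos: [0.5184, 0.2852, 0.0947]
eef_rot: [-0.0, -0.0, 1.0, -0.0]
wrist_force: [1.0, 0.3, -1.5]
opening: 0.686
grasp_force: 64.7
```

Request:
jog_arm --series '[[[0,0,0.5,0,0,0,55],[0,0,0.5,0,0,0,55],[0,0,0.5,0,0,0,55],[0,0,0.5,0,0,0,55],[0,0,0.5,0,0,0,55],[0,0,0,0,0,0,55],[0,0,0,0,0,0,55],[0,0,0,0,0,0,55],[0,0,0,0,0,0,55],[0,0,0,0,0,0,55]]]'

```text
time_s: 22.7
eef_pos: [0.5186, 0.2852, 0.0924]
eef_rot: [0.0, -0.0, 1.0, 0.0]
wrist_force: [0.5, 0.2, -2.2]
opening: 0.683
grasp_force: 64.7
```

Request:
jog_arm --series '[[[-0.8,-0.8,0,0,0,0,55],[0,0,0.5,0,0,0,55],[0,0,0.5,0,0,0,55],[0,0,0.5,0,0,0,55],[0,0,0,0,0,0,55],[0,0,0,0,0,0,55],[0,0,0,0,0,0,55],[0,0,0,0,0,0,55],[0,0,0,0,0,0,55],[0,0,0,0,0,0,55]]]'

```text
time_s: 23.7
eef_pos: [0.5195, 0.2844, 0.0915]
eef_rot: [0.0, -0.0, 1.0, -0.0]
wrist_force: [-3.0, -1.4, 6.5]
opening: 0.688
grasp_force: 65.3
```

Contact is at the expected seat height. I'll press another 1 mm, release and check.

Request:
jog_arm --series '[[[0,0,0.5,0,0,0,55],[0,0,0.5,0,0,0,55],[0,0,0,0,0,0,55],[0,0,0,0,0,0,55],[0,0,0,0,0,0,65],[0,0,0,0,0,0,72],[0,0,0,0,0,0,75],[0,0,0,0,0,0,75],[0,0,0,0,0,0,75],[0,0,0,0,0,0,75]]]'

```text
time_s: 24.7
eef_pos: [0.5193, 0.2844, 0.0897]
eef_rot: [-0.0, -0.0, 1.0, -0.0]
wrist_force: [-0.2, -0.2, -1.0]
opening: 0.877
grasp_force: 0.0
```

```bash
python3 - <<'E'
from h import *
from bench import ctrl
o=ctrl.get_obs();print(o["eef_pos"],o["opening"],o["wrist_force"])
c=ctrl.camera("wrist");pickle.dump(c,open("wrist8.pkl","wb"));print(level(c,(.519,.285),.145,.168,80))
E
```

```text
[0.5192998  0.28439317 0.08971522] 0.8766150342875828 [-0.24668959 -0.18951468 -1.00071189]
rim centre 518.9 285.9 r 30.2 z 155.7 slope deg -0.26 0.07 n 3736
```

Request:
jog_arm --series '[[[0,0,-10,0,0,0,80],[0,0,-25,0,0,0,85],[0,0,-35,0,0,0,85],[0,0,-20,0,0,0,85],[0,0,-10,0,0,0,85],[-3,-15,0,0,0,0,85],[-3,-30,0,0,0,0,85],[-3,-40,0,0,0,0,85],[-3,-40,0,0,0,0,85],[-3,-40,0,0,0,0,85]]]'

```text
time_s: 25.75
eef_pos: [0.5331, 0.117, 0.1881]
eef_rot: [-0.001, -0.0, 1.0, -0.0]
wrist_force: [-0.1, -0.3, 0.1]
opening: 0.998
grasp_force: 0.0
```

Request:
jog_arm --series '[[[-4,-40,0,0,0,0,85],[-4,-40,0,0,0,0,85],[-4,-40,0,0,0,0,85],[-4,-40,0,0,0,0,85],[-4,-40,0,0,0,0,85],[-4,-40,0,0,0,0,85],[-4,-40,0,0,0,0,85],[-4,-40,0,0,0,0,85],[-4,-40,0,0,0,0,85],[-0.7,-40,0,0,0,0,85]]]'

```text
time_s: 26.75
eef_pos: [0.5696, -0.2826, 0.1878]
eef_rot: [-0.001, 0.0, 1.0, 0.001]
wrist_force: [0.6, -0.3, 0.4]
opening: 0.997
grasp_force: 0.0
```

Request:
jog_arm --series '[[[0,-40,0,0,0,0,85],[0,-20,30,0,0,0,85],[0,-7,40,0,0,0,85],[0,0,40,0,0,0,85],[0,0,30,0,0,0,85],[0,0,10,0,0,0,85],[0,0,0,0,0,0,85],[0,0,0,0,0,0,85],[0,0,0,0,0,0,85],[0,0,0,0,0,0,85]]]'

```text
time_s: 27.75
eef_pos: [0.5723, -0.3485, 0.0421]
eef_rot: [0.001, -0.0, 1.0, -0.001]
wrist_force: [-0.8, 0.2, -0.5]
opening: 0.997
grasp_force: 0.0
```

```bash
python3 - <<'E'
from h import *
from bench import ctrl
o=ctrl.get_obs();print(o["eef_pos"],o["opening"],o["wrist_force"])
c=ctrl.camera("wrist");pickle.dump(c,open("wrist9.pkl","wb"));print(wrim(c,(.571,-.348),.024,.042))
E
```

```text
[ 0.572332   -0.34846725  0.04209303] 0.9970936176692827 [-0.7858876   0.17337394 -0.53953714]
[ 569.4 -347.2   30.    34.9 2632. ]
```

Request:
jog_arm --series '[[[2,0,22,0,0,0,85],[0,0,25,0,0,0,85],[0,0,18,0,0,0,85],[0,0,8.5,0,0,0,85],[0,0,0,0,0,0,80],[0,0,0,0,0,0,65],[0,0,0,0,0,0,55],[0,0,0,0,0,0,55],[0,0,0,0,0,0,55],[0,0,0,0,0,0,55]]]'

```text
time_s: 28.8
eef_pos: [0.5704, -0.3486, -0.0317]
eef_rot: [0.001, -0.0, 1.0, -0.001]
wrist_force: [0.9, -0.0, 6.4]
opening: 0.688
grasp_force: 64.8
```

Request:
jog_arm --series '[[[0,0,-10,0,0,0,55],[0,0,-20,0,0,0,55],[0,0,-30,0,0,0,55],[0,0,-35,0,0,0,55],[0,0,-35,0,0,0,55],[0,0,-35,0,0,0,55],[0,0,-35,0,0,0,55],[0,8,-25,0,0,0,55],[0,16,-15,0,0,0,55],[1,30,0,0,0,0,55]]]'

```text
time_s: 29.8
eef_pos: [0.5689, -0.2946, 0.2093]
eef_rot: [0.002, 0.001, 1.0, -0.002]
wrist_force: [0.1, 0.1, -0.3]
opening: 0.686
grasp_force: 64.5
```

Request:
jog_arm --series '[[[4,40,0,0,0,0,55],[4,40,0,0,0,0,55],[4,40,0,0,0,0,55],[4,40,0,0,0,0,55],[4,40,0,0,0,0,55],[4,40,0,0,0,0,55],[4,40,0,0,0,0,55],[4,40,0,0,0,0,55],[4,40,0,0,0,0,55],[4,40,0,0,0,0,55]]]'

```text
time_s: 30.8
eef_pos: [0.5263, 0.1087, 0.2057]
eef_rot: [-0.001, -0.0, 1.0, 0.0]
wrist_force: [-0.1, 0.4, -0.1]
opening: 0.686
grasp_force: 64.5
```

Request:
jog_arm --series '[[[4,40,0,0,0,0,55],[4,40,0,0,0,0,55],[2,40,0,0,0,0,55],[0,30,0,0,0,0,55],[0,20,0,0,0,0,55],[0,9,0,0,0,0,55],[0,0,0,0,0,0,55],[0,0,0,0,0,0,55],[0,0,0,0,0,0,55],[0,0,0,0,0,0,55]]]'

```text
time_s: 31.8
eef_pos: [0.5183, 0.2844, 0.2064]
eef_rot: [-0.0, 0.001, 1.0, -0.0]
wrist_force: [0.4, -0.2, -0.9]
opening: 0.687
grasp_force: 64.5
```

```bash
python3 - <<'E'
from h import *
from bench import ctrl
o=ctrl.get_obs();e=o["eef_pos"];print(e,o["opening"],o["wrist_force"])
c=ctrl.camera("wrist");pickle.dump(c,open("wrist10.pkl","wb"));print(held(c,e,.05,.072,0))
E
```

```text
[0.51825322 0.28439204 0.2064209 ] 0.6869999770336223 [ 0.3964981  -0.19544737 -0.86103937]
[ -5.5   0.   34.8  69.3 644. ]
```

Request:
jog_arm --series '[[[-1.2,0,15,0,0,0,55],[0,0,25,0,0,0,55],[0,0,20,0,0,0,55],[0,0,8,0,0,0,55],[0,0,5,0,0,0,55],[0,0,5,0,0,0,55],[0,0,5,0,0,0,55],[0,0,3,0,0,0,55],[0,0,2,0,0,0,55],[0,0,0,0,0,0,55]]]'

```text
time_s: 32.85
eef_pos: [0.5193, 0.2854, 0.1184]
eef_rot: [0.0, -0.0, 1.0, 0.0]
wrist_force: [0.0, -0.3, -1.3]
opening: 0.691
grasp_force: 64.5
```

Request:
jog_arm --series '[[[0,0,0.5,0,0,0,55],[0,0,0.5,0,0,0,55],[0,0,0.5,0,0,0,55],[0,0,0.5,0,0,0,55],[0,0,0,0,0,0,55],[0,0,0,0,0,0,55],[0,0,0,0,0,0,55],[0,0,0,0,0,0,55],[0,0,0,0,0,0,55],[0,0,0,0,0,0,55]]]'

```text
time_s: 33.85
eef_pos: [0.5193, 0.2854, 0.1164]
eef_rot: [0.0, -0.0, 1.0, 0.0]
wrist_force: [0.8, -0.2, -0.5]
opening: 0.689
grasp_force: 64.5
```

Request:
jog_arm --series '[[[0,-1,0,0,0,0,55],[0,0,0.5,0,0,0,55],[0,0,0.5,0,0,0,55],[0,0,0.5,0,0,0,55],[0,0,0,0,0,0,55],[0,0,0,0,0,0,55],[0,0,0,0,0,0,55],[0,0,0,0,0,0,55],[0,0,0,0,0,0,55],[0,0,0,0,0,0,55]]]'

```text
time_s: 34.85
eef_pos: [0.5194, 0.2844, 0.1152]
eef_rot: [0.0, -0.0, 1.0, -0.0]
wrist_force: [-1.6, -1.3, 5.7]
opening: 0.688
grasp_force: 65.0
```

Request:
jog_arm --series '[[[0,0,0.5,0,0,0,55],[0,0,0.5,0,0,0,55],[0,0,0,0,0,0,55],[0,0,0,0,0,0,55],[0,0,0,0,0,0,65],[0,0,0,0,0,0,72],[0,0,0,0,0,0,75],[0,0,0,0,0,0,75],[0,0,0,0,0,0,75],[0,0,0,0,0,0,75]]]'

```text
time_s: 35.85
eef_pos: [0.5192, 0.2844, 0.1137]
eef_rot: [-0.0, -0.0, 1.0, 0.0]
wrist_force: [-0.2, 0.2, 0.7]
opening: 0.879
grasp_force: 0.0
```

```bash
python3 - <<'E'
from h import *
from bench import ctrl
o=ctrl.get_obs();print(o["eef_pos"],o["opening"],o["wrist_force"])
c=ctrl.camera("wrist");cv2.imwrite("pics/wrist11.png",c["frame"]);pickle.dump(c,open("wrist11.pkl","wb"));print(level(c,(.519,.285),.17,.186,None,.0315))
E
```

```text
[0.51921661 0.28442191 0.1137462 ] 0.8793217348384113 [-0.21485043  0.21658878  0.68249438]
rim centre 519.4 285.3 r 30.4 z 179.7 slope deg -0.27 0.02 n 4173
```

View pics/wrist11.png

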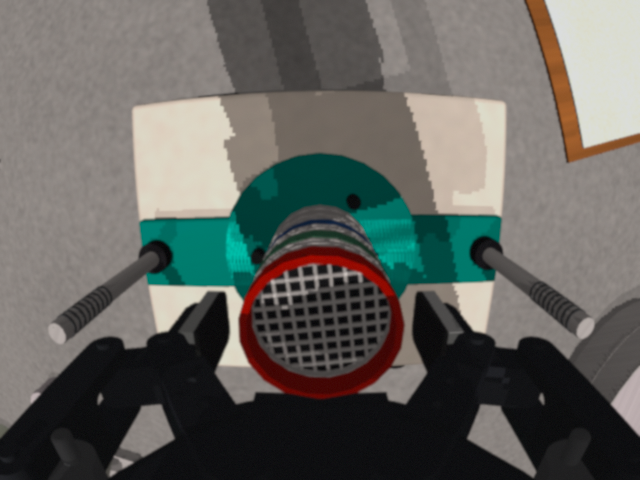

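The red sieve sits on top at (321,322), with the blue and green bands below it in order and the rim at 179.7 mm (180 expected). Next is the lid.

Request:
jog_arm --series '[[[0,0,-10,0,0,0,80],[0,0,-25,0,0,0,85],[0,0,-30,0,0,0,85],[0,0,-10,0,0,0,70],[3,-10,-5,0,0,0,45],[3,-20,0,0,0,0,45],[4,-35,0,0,0,0,45],[4,-40,0,0,0,0,45],[4,-40,0,0,0,0,45],[4,-40,0,0,0,0,45]]]'

```text
time_s: 36.9
eef_pos: [0.4956, 0.0976, 0.1925]
eef_rot: [-0.001, -0.0, 1.0, -0.0]
wrist_force: [0.9, 0.1, 0.1]
opening: 0.527
grasp_force: 0.0
```

Request:
jog_arm --series '[[[4,-40,0,0,0,0,45],[4,-40,0,0,0,0,45],[4,-40,0,0,0,0,45],[4,-40,0,0,0,0,45],[4,-40,0,0,0,0,45],[4,-40,0,0,0,0,45],[4,-30,20,0,0,0,45],[4,-20,30,0,0,0,45],[0,-1,40,0,0,0,45],[0,0,30,0,0,0,45]]]'

```text
time_s: 37.9
eef_pos: [0.4628, -0.1917, 0.0707]
eef_rot: [-0.002, 0.001, 1.0, 0.001]
wrist_force: [0.9, 0.6, -0.6]
opening: 0.529
grasp_force: 0.0
```

Request:
jog_arm --series '[[[0,0,25,0,0,0,45],[0,0,10,0,0,0,45],[0,0,0,0,0,0,45],[0,0,0,0,0,0,45],[0,0,0,0,0,0,45],[0,0,0,0,0,0,45],[0,0,0,0,0,0,45],[0,0,0,0,0,0,45],[0,0,0,0,0,0,45],[0,0,0,0,0,0,45]]]'

```text
time_s: 38.9
eef_pos: [0.4654, -0.1916, 0.0389]
eef_rot: [0.0, -0.0, 1.0, -0.0]
wrist_force: [-0.5, 0.2, -0.6]
opening: 0.525
grasp_force: 0.0
```

```bash
python3 - <<'E'
from h import *
from bench import ctrl
o=ctrl.get_obs();e=o["eef_pos"];print(e,o["opening"],o["wrist_force"])
c=ctrl.camera("wrist");cv2.imwrite("pics/wrist12.png",c["frame"]);pickle.dump(c,open("wrist12.pkl","wb"))
print("flange",wrim(c,(.465,-.192),.009,.0155,.04),"knob",wrim(c,(.465,-.192),.030,.04,.02))
W=wworld(c)*1000-np.array(e)*1000
for s in (-1,1):
  m=(np.abs(W[...,0])<13)&(s*W[...,1]>15)&(s*W[...,1]<40)&(W[...,2]>22)&(W[...,2]<80);p=W[m]
  print(s,len(p),np.percentile(p[:,2],[0,1]),np.percentile(s*p[:,1],[0,5]))
E
```

```text
[ 0.46535544 -0.19158473  0.03894628] 0.524864285912714 [-0.51640208  0.16497205 -0.62510919]
flange [ 464.  -190.3   30.1   15.5 6253. ] knob [ 463.6 -190.4   10.1   36.6 1031. ]
-1 2340 [39.76890033 42.5474334 ] [20.95763122 21.32087459]
1 2345 [40.65798506 42.73747074] [23.08433777 23.30392559]
```

View pics/wrist12.png

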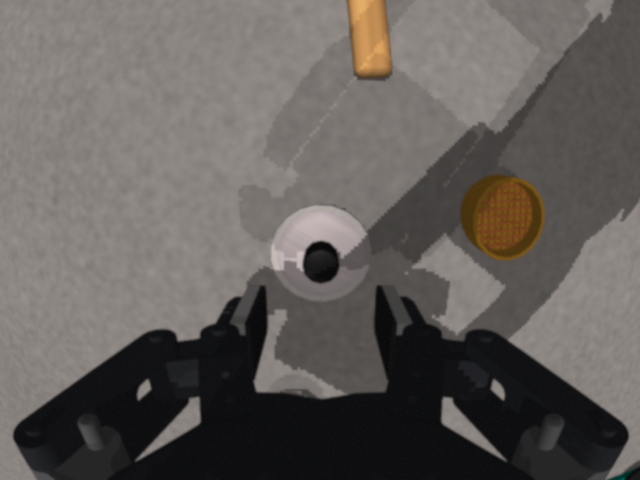

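The lid's knob is at (321,262), centred between the fingers.

Request:
jog_arm --series '[[[0.9,0,20,0,0,0,45],[0,0,20,0,0,0,45],[0,0,12,0,0,0,45],[0,0,7,0,0,0,45],[0,0,0,0,0,0,45],[0,0,0,0,0,0,25],[0,0,0,0,0,0,14],[0,0,0,0,0,0,14],[0,0,0,0,0,0,14],[0,0,0,0,0,0,14]]]'

```text
time_s: 39.95
eef_pos: [0.4653, -0.1922, -0.0191]
eef_rot: [0.001, -0.0, 1.0, -0.001]
wrist_force: [-0.7, 0.8, 6.6]
opening: 0.204
grasp_force: 58.8
```

Request:
jog_arm --series '[[[0,0,-8,0,0,0,14],[0,0,-20,0,0,0,14],[0,0,-30,0,0,0,14],[0,0,-32,0,0,0,14],[0,0,-32,0,0,0,14],[0,0,-32,0,0,0,14],[0,0,-32,0,0,0,14],[0,6,-25,0,0,0,14],[0,15,-14,0,0,0,14],[-0.5,25,0,0,0,0,14]]]'

```text
time_s: 40.95
eef_pos: [0.4659, -0.146, 0.2072]
eef_rot: [0.002, 0.001, 1.0, -0.001]
wrist_force: [0.3, -0.5, -1.5]
opening: 0.206
grasp_force: 58.7
```

Request:
jog_arm --series '[[[-6,40,0,0,0,0,14],[-6,40,0,0,0,0,14],[-6,40,0,0,0,0,14],[-6,40,0,0,0,0,14],[-6,40,0,0,0,0,14],[-6,40,0,0,0,0,14],[-6,40,0,0,0,0,14],[-6,40,0,0,0,0,14],[-6,40,0,0,0,0,14],[0,30,0,0,0,0,14]]]'

```text
time_s: 41.95
eef_pos: [0.5176, 0.2473, 0.204]
eef_rot: [-0.001, -0.001, 1.0, 0.0]
wrist_force: [0.2, -0.1, -1.8]
opening: 0.203
grasp_force: 58.8
```

Request:
jog_arm --series '[[[0,25,0,0,0,0,14],[0,15,0,0,0,0,14],[0,0,0,0,0,0,14],[0,0,0,0,0,0,14],[0,0,0,0,0,0,14],[0,0,0,0,0,0,14],[0,0,0,0,0,0,14],[0,0,0,0,0,0,14],[0,0,0,0,0,0,14],[0,0,0,0,0,0,14]]]'

```text
time_s: 42.95
eef_pos: [0.5189, 0.2843, 0.205]
eef_rot: [0.0, 0.0, 1.0, 0.0]
wrist_force: [0.2, 0.9, -0.5]
opening: 0.2
grasp_force: 58.8
```

```bash
python3 - <<'E'
from h import *
from bench import ctrl
o=ctrl.get_obs();e=o["eef_pos"];print(e,o["opening"],o["wrist_force"])
c=ctrl.camera("wrist");cv2.imwrite("pics/wrist13.png",c["frame"]);pickle.dump(c,open("wrist13.pkl","wb"))
W=(wworld(c)-np.array(e))*1000;m=(np.hypot(W[...,0],W[...,1])<36)&(W[...,2]>24)&(W[...,2]<37)
m=m&(c["frame"].min(2)>90);p=W[m]
print(len(p),cv2.minEnclosingCircle(p[:,:2].astype(np.float32)),np.percentile(p[:,2],[5,50,95]))
q=p[p[:,2]<36];print(np.degrees(np.linalg.lstsq(np.c_[q[:,:2],np.ones(len(q))],q[:,2],rcond=None)[0][:2]))
E
```

```text
[0.51891463 0.28427013 0.20495134] 0.19992556382928542 [ 0.23895897  0.85140188 -0.53184297]
5882 ((-1.0403056144714355, 0.9841330051422119), 29.954275131225586) [31.03225718 32.64946799 34.07988608]
[0.04762172 0.07152474]
```

View pics/wrist13.png

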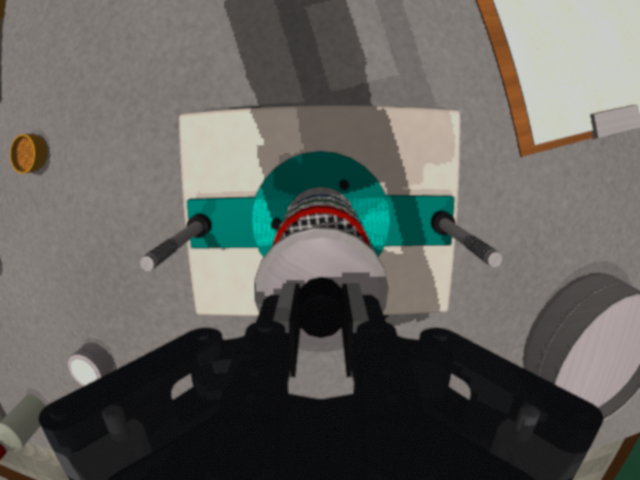

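The lid is held level, flange at (320,280), over the stack. I'll lower it.

Request:
jog_arm --series '[[[-1.2,0,5,0,0,0,14],[0,0,15,0,0,0,14],[0,0,10,0,0,0,14],[0,0,5,0,0,0,14],[0,0,5,0,0,0,14],[0,0,4,0,0,0,14],[0,0,3,0,0,0,14],[0,0,2,0,0,0,14],[0,0,0,0,0,0,14],[0,0,0,0,0,0,14]]]'

```text
time_s: 44.0
eef_pos: [0.5202, 0.2844, 0.1561]
eef_rot: [0.0, -0.0, 1.0, 0.0]
wrist_force: [0.4, 0.2, -1.1]
opening: 0.205
grasp_force: 58.8
```

Request:
jog_arm --series '[[[0,0,0.5,0,0,0,14],[0,0,0.5,0,0,0,14],[0,0,0.5,0,0,0,14],[0,0,0.5,0,0,0,14],[0,0,0,0,0,0,14],[0,0,0,0,0,0,14],[0,0,0,0,0,0,14],[0,0,0,0,0,0,14],[0,0,0,0,0,0,14],[0,0,0,0,0,0,14]]]'

```text
time_s: 45.0
eef_pos: [0.52, 0.2844, 0.1539]
eef_rot: [-0.0, -0.0, 1.0, -0.0]
wrist_force: [0.0, 0.3, -0.6]
opening: 0.204
grasp_force: 58.8
```

Request:
jog_arm --series '[[[0,0,0.5,0,0,0,14],[0,0,0.5,0,0,0,14],[0,0,0.5,0,0,0,14],[0,0,0.5,0,0,0,14],[0,0,0.5,0,0,0,14],[0,0,0,0,0,0,14],[0,0,0,0,0,0,14],[0,0,0,0,0,0,14],[0,0,0,0,0,0,14],[0,0,0,0,0,0,14]]]'

```text
time_s: 46.0
eef_pos: [0.5203, 0.2845, 0.1519]
eef_rot: [0.0, -0.0, 1.0, 0.0]
wrist_force: [-2.3, -0.8, 5.6]
opening: 0.202
grasp_force: 59.3
```

Request:
jog_arm --series '[[[0,0,0.5,0,0,0,14],[0,0,0.5,0,0,0,14],[0,0,0,0,0,0,14],[0,0,0,0,0,0,14],[0,0,0,0,0,0,20],[0,0,0,0,0,0,26],[0,0,0,0,0,0,32],[0,0,0,0,0,0,32],[0,0,0,0,0,0,32],[0,0,0,0,0,0,32]]]'

```text
time_s: 47.0
eef_pos: [0.52, 0.2844, 0.1502]
eef_rot: [-0.0, -0.0, 1.0, -0.0]
wrist_force: [0.0, -0.3, 0.8]
opening: 0.375
grasp_force: 0.0
```

Request:
jog_arm --series '[[[0,0,-8,0,0,0,40],[0,0,-15,0,0,0,40],[0,0,-20,0,0,0,40],[0,0,-20,0,0,0,40],[-20,0,-10,0,0,0,40],[-30,0,0,0,0,0,40],[-20,0,0,0,0,0,40],[-10,0,0,0,0,0,40],[0,0,0,0,0,0,40],[0,0,0,0,0,0,40]]]'

```text
time_s: 48.0
eef_pos: [0.5994, 0.2845, 0.2236]
eef_rot: [-0.0, -0.0, 1.0, 0.0]
wrist_force: [-0.3, -0.8, 0.1]
opening: 0.47
grasp_force: 0.0
```

```bash
python3 - <<'E'
from h import *
from bench import ctrl
o=ctrl.get_obs();print(o["eef_pos"],o["opening"],o["wrist_force"])
c=ctrl.camera("wrist")
W=wworld(c)*1000;m=(np.hypot(W[...,0]-519.5,W[...,1]-285.5)<34)&(W[...,2]>176)&(W[...,2]<189)&(c["frame"].min(2)>80);p=W[m]
print(len(p),cv2.minEnclosingCircle(p[:,:2].astype(np.float32)),np.percentile(p[:,2],[5,50,95]))
print(np.degrees(np.linalg.lstsq(np.c_[p[:,:2],np.ones(len(p))],p[:,2],rcond=None)[0][:2]))
t=ctrl.camera("top");s=ctrl.camera("scene")
for n,a,lo,hi in [("brass",(352,323),.02,.036),("cruc",(421,245),.028,.042),("tin",(326,172),.03,.045)]: print(n,np.round(rim(t,a,lo,hi),1))
a=cv2.resize(c["frame"][80:400,160:480],(400,400));b=cv2.resize(s["frame"][200:420,340:560],(400,400));cv2.imwrite("pics/final.png",np.hstack([a,b]))
E
```

```text
[0.59943892 0.28454452 0.2236065 ] 0.4702347240231627 [-0.25604736 -0.7693627   0.14256455]
2733 ((517.2633666992188, 285.0504455566406), 27.956050872802734) [183.28657945 185.06092617 186.44086408]
[2.2009518  0.13456373]
brass [439.4 -83.   25.   31.1 121. ]
cruc [ 586.1 -215.9   21.5   38.5  144. ]
tin [729.9 -35.   29.   41.9 668. ]
```

View pics/final.png

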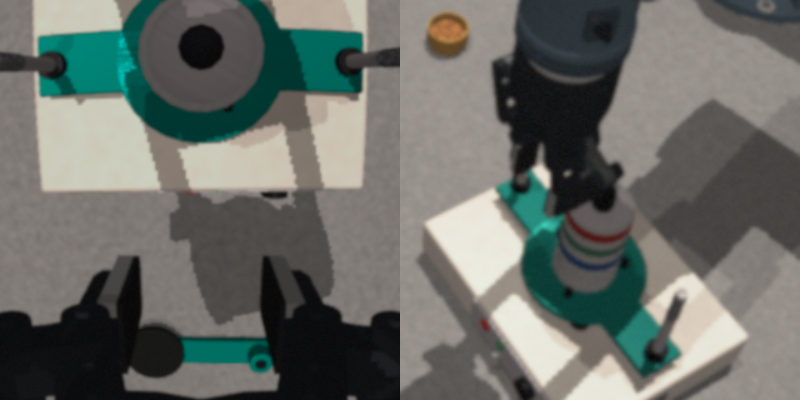

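Left is the wrist view, with the lid round and centred at (200,45). Right is the scene view, with the bands in order blue, green, red and the lid on top at (600,210). The lid slope reading needs a cleaner check.

```bash
python3 - <<'E'
from h import *
from bench import ctrl
def chk(W,c0,z0,k):
    d=W[...,:2]-c0;r=np.hypot(d[...,0],d[...,1]);a=np.degrees(np.arctan2(d[...,1],d[...,0]))%360
    for r0,r1 in ((13,19),(20,27)):
        out=[]
        for q in range(0,360,60):
            m=(r>r0)&(r<r1)&(a>=q)&(a<q+60)&(np.abs(W[...,2]-z0)<8);out.append((round(float(np.median(W[m][:,2])),1) if m.any() else None,int(m.sum())))
        print(k,r0,out)
c=ctrl.camera("wrist");chk(wworld(c)*1000,np.array([519.3,285.4]),185,"now")
t=ctrl.camera("top");chk(world(t)*1000,np.array([519.8,283.2]),186,"top")
b=pickle.load(open("wrist12.pkl","rb"));chk(wworld(b)*1000,np.array([464,-190.3]),14,"bench")
E
```

```text
now 13 [(185.4, 293), (185.5, 288), (185.5, 291), (185.4, 281), (185.4, 286), (185.3, 287)]
now 20 [(184.9, 489), (184.8, 475), (184.7, 471), (184.6, 460), (184.6, 472), (184.8, 477)]
top 13 [(184.8, 31), (183.9, 18), (184.1, 43), (184.4, 40), (184.0, 43), (184.3, 40)]
top 20 [(183.7, 61), (183.5, 62), (183.8, 70), (183.4, 76), (183.3, 78), (183.7, 70)]
bench 13 [(14.4, 186), (14.4, 277), (14.4, 307), (14.4, 298), (14.4, 286), (14.3, 166)]
bench 20 [(13.6, 413), (13.6, 461), (13.7, 541), (13.7, 525), (13.6, 464), (13.7, 402)]
```

The lid is level and seated: its raised centre reads 185.4 mm (185.5 expected) all the way round. The bystanders haven't moved, so I'm handing in.

```bash
python3 -c "
from bench import ctrl
print(ctrl.hand_in())"
```

```text
the job is handed in; nothing more can be done
None
```

The stack on the pan is built and handed in: blue, green, red, then the lid, each measured within about 0.3 mm of its seat height and level; the spare sieve, crucible and tin show no movement, and the clock was about 48 s.

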